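# Go / no-go check of a turned pin

### The arm

A 6-joint arm with a two-finger parallel gripper is mounted at the origin on a cart in front of the work surface, level with it; the furniture and walls round the work are solid. World frame = base frame: x ahead of the robot, y to its left, z up, the work surface at z = 0. Lengths are in mm, angles in rad, forces in N, time in s.
With the tool pointing down it reaches from about 350 to 775 mm from the base axis. Payload 7.3 kg.
Tool frame: the origin (TCP) lies at the very end of the fingers, on their centre line; the grasp point (between the pads) lies 19 mm behind it; z points along the fingers, y is the line along which they close (so a half turn about z gives the same grasp; the last joint's range is limited). The gripper opens to 92 mm and grips with 3 to 60 N. Pads are 19 mm wide; open, the fingers measure 130 mm over their backs; the gripper's body (75 mm by 190 mm) begins 47 mm behind the grasp point.
Start: joints at [-1.306, 0.342, 1.524, -0, 1.275, -0.146], TCP at [209.679, -481.331, 226.741] pointing down, gripper open.
Joint ranges: [-2.53, 2.53], [-0.77, 2.02], [0.04, 2.7], [-1, 4.14], [0.28, 2.66], [-3.11, 3.11]. Speed limits (rad/s): [2.57, 2.57, 3.14, 3.14, 3.14, 3.14].

### API

Orientations are given as [roll, pitch, yaw] about the fixed x, y, z axes, in that order (R = Rz(yaw) Ry(pitch) Rx(roll)).
In Python, from plant import get_obs, capture, close_job gives the robot as it stands. The module is installed in compiled form; this text tells all that it offers.
- The arm moves only by the shell command python3 -m handwheel 'ROWS'. ROWS is JSON, a list of rows, each a list of 3 entries, a list of its own where there are three numbers: the turn, a rotation vector about the tool's x, y, z in degrees, then the shift along the tool's x, y, z in m, then the opening, from 0 (shut) to 1 (fully open). A call has 1 to 12 rows; each row is the pose to reach, as a shift and turn from the pose commanded when the call began, along the tool's axes at that moment; what a row does not reach only later rows make up. A row lasts 1/10 s, in which the tool goes at most 50 mm and 8.59 degrees, less where a joint would pass 70% of its speed; a pose out of reach is approached as far as the arm can. A call with a gripper value outside its range is refused whole. The fingers move at their own pace and stop on an object; the grip force is fixed at half the most. Time passes only in rows, so rows that repeat a pose let the fingers close. It gives the time, the measured TCP pose, the force, the opening and the grip force at its end, in the units of the state.
- get_obs(): the state, without advancing time (a new reading comes with each control period).
- capture(name): name is "scene" or "top" or "wrist"; returns a dict with "image" (420x560x3 uint8, red, green, blue), "depth" (420x560 float32, mm along the optical axis (not along the pixel's ray), 0 where there is no reading), "fx", "fy", "cx", "cy" (pixels), "camera_from_world" (4x4, takes a point from world to camera coordinates). Camera axes: x right, y down, z forward; pixel columns grow to the right and rows downward; lengths in mm; the calibration is good to about 2 mm. A picture is of the moment at which its call begins.
- close_job(): hands the job in; it is judged then, once.
The state is a dict: "time": time; "joint_positions": joint angles; "dq": joint speeds; "tau": joint torques, N m; "tool_pos": TCP position; "tcp_rot": TCP orientation; "contact_force": force on the tool from outside, world axes, zero at the start; "moment": the same for the moment, N m; "grip_width": finger opening in mm; "finger_force": force on a finger pad.
Only numpy, scipy, OpenCV 4.12 (cv2) and the standard library are available. Lean on these libraries where they do the work, as an engineer would, in place of code of your own. Each camera call takes 0.05 s, during which the arm holds its last target. There are 200 camera calls.

### The job

Check the turned steel pin on the bench gap gauge. Take it from its socket, hold it upright with its shank low between the jaws, and slide it from the front through the go gap and straight on until the no-go gap behind stops it; press it there lightly for a moment, about 5 N and never more than 12 N, feeling for the stop. Then stand it upright and fully home in the other socket, the empty one, and let go; leave the other things on the table where they are.

Things in the scene. Friction and masses are not known exactly. Their poses are not given: they have to be found in the camera images.
- pin_mid (a point): The loose turned steel pin, 84 mm long, about 0.18 kg, standing in one of the two sockets at the start: a plain shank 16 mm thick and 50 mm long at the bottom, a thin collar 25 mm wide, and above it a round grip head 22 mm thick and 31 mm high. This point is on its axis half-way up, 42 mm above its lower end; the middle of the grip head lies 26 mm above this point. Its z axis runs up the pin.
- pin_tip (a point): The centre of the pin's flat lower end; same axes. If it drags on the gauge's base plate, the friction there can be mistaken for the stop.
- pin: The pin as a whole; origin at the centre of its lower end, z up the pin.
- gauge: Bare steel bench gap gauge, fixed to the table. Origin: centre of its underside; +x is the way the pin is pushed (away from the robot), y across, z up. Its base plate is 170 x 110 x 12 mm (flat top 12 mm over the table, bare from x = -85 to -44 mm). On it stand first the go jaws, then after open space the no-go jaws, all symmetrical about y = 0, tops 40 mm over the table.
- go_gap (a point): Middle of the go gap's front end, where its parallel faces begin, on the base plate's top (x = -32, y = 0, z = 12 mm on the gauge; same axes). The gap is 18 mm wide and runs from here 16 mm along +x to the go jaws' rear faces; in front of here the jaws have round noses of 12 mm radius as a lead-in. The jaws are 28 mm high.
- no_go: The gauge's no-go end (same origin and axes as the gauge): a rear block whose screw sets two square-cornered jaws, 28 mm high, 11 mm apart. Their front faces stand somewhere from gauge x = +14 to +40 mm, different each time and not given by this pose. They are clamped and rigid: feel for the stop. The 16 mm shank stops with its axis about 6 mm before the faces.
- socket_a: Aluminium block 56 x 56 x 30 mm fixed to the table, the one in which the pin stands at the start. Origin at the centre of its underside. In its top is a round upright hole about 19 mm wide and 22 mm deep at the centre.
- socket_b: The same kind of block, with its hole empty at the start: here the pin goes at the end. Origin at the centre of its underside.
- floor_b (a point): Centre of the floor of the empty socket's hole, 8 mm above the table and 22 mm below the block's top.
- club_head_4: The dark club head, a loose bystander near the work; origin at the centre of its underside.
- rubber_block: The pale rubber block, a loose bystander near the work; origin at the centre of its underside.
- sand_block: The dark sanding block, a loose bystander near the work; origin at the centre of its underside.
Mind the look-alikes: they are no part of the job. What is shaped like the socket_b but yellow is not meant. What is shaped like the pin but yellow is not meant.

How it is judged:
By the outcome, as a careful person would: the job done as asked, in the order asked, and still so for the second after the job is handed in, with the robot touching nothing.
It also fails if it takes over 64 s, if anything falls off the work surface, if the arm or the gripper's body presses on something with over 40 N, if the wrist force passes 120 N, or if a joint passes its speed limit or range.

## Working session

There is one attempt and no reset: what is moved stays moved. The work goes in short steps, Python scripts to look and compute and a shell command to move; the robot and the scene stay as the last step left them, time stands still between calls to the robot, and variables do not carry over. Pictures are saved under pics/ and viewed, at most 10 in all, crops included, and the job is handed in when it is done.

```bash
mkdir -p pics
cat > h.py <<'E'
import numpy as np, cv2
from plant import get_obs, capture, close_job
def save(c,n): cv2.imwrite('pics/'+n,cv2.cvtColor(c['image'],cv2.COLOR_RGB2BGR))
def cloud(c):
    v,u=np.mgrid[0:420,0:560]; d=c['depth'].astype(float)
    P=np.stack([(u-c['cx'])/c['fx']*d,(v-c['cy'])/c['fy']*d,d,np.ones_like(d)],-1)
    W=P@np.linalg.inv(c['camera_from_world']).T
    W[d==0]=np.nan
    return W[...,:3]
def ray(c,u,v,z):
    T=np.linalg.inv(c['camera_from_world']); o=T[:3,3]; d=T[:3,:3]@[(u-c['cx'])/c['fx'],(v-c['cy'])/c['fy'],1]
    return o+d*(z-o[2])/d[2]
E
python3 - <<'E'
from h import *
import pickle
o=get_obs(); print(o)
a=capture('top');b=capture('scene')
pickle.dump((a,b),open('c0.pkl','wb'))
save(a,'top0.png');save(b,'scene0.png')
print(a['camera_from_world'],a['fx'])
E
```

```text
{'time': 0.0, 'joint_positions': array([-1.30603317e+00,  3.42739264e-01,  1.52500468e+00,  9.62241160e-06,
        1.27539222e+00, -1.46003305e-01]), 'dq': array([ 0.00167175,  0.00072699,  0.00031138, -0.00115357, -0.00128429,
        0.00042313]), 'tau': array([ 3.32821604e-03, -4.31235659e+01, -2.44217205e+01,  7.20569585e-02,
        5.59404760e-02, -1.03205975e-04]), 'tool_pos': array([ 209.55480162, -480.92900075,  226.04068169]), 'tcp_rot': array([-3.14006691e+00, -2.33660433e-04,  4.10763479e-01]), 'contact_force': array([ 0.75227389, -0.22622278,  0.04644307]), 'moment': array([0.03413069, 0.00337503, 0.01679304]), 'finger_force': 0.0, 'grip_width': 91.99001824115611}
[[ 6.06427846e-03 -9.99407527e-01  3.38794835e-02 -5.26446585e+01]
 [-9.95515567e-01 -9.23218088e-03 -9.41462834e-02  5.84713959e+02]
 [ 9.44032858e-02 -3.31566239e-02 -9.94981737e-01  9.51354043e+02]
 [ 0.00000000e+00  0.00000000e+00  0.00000000e+00  1.00000000e+00]] 424.93119261304804
```

```bash
ls pics
```

```text
scene0.png
top0.png
```

View pics/top0.png

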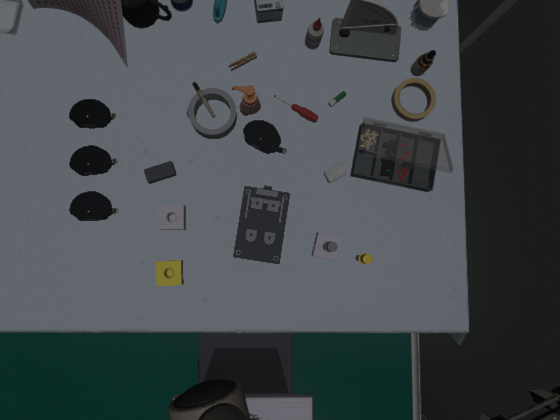

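View pics/scene0.png

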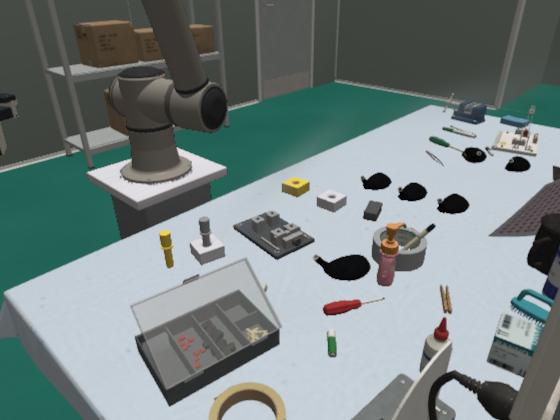

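The top view shows the pin in socket A (~326,246), the gauge (~262,225, slightly rotated), and empty white socket B (~172,217). The yellow decoys are at (169,272) and (365,258). The scene view agrees with this.

Run:
```python
from h import *
import pickle
a,b=pickle.load(open('c0.pkl','rb'))
W=cloud(a); Z=W[...,2]
for n,(u0,u1,v0,v1) in dict(A=(308,345,228,264),B=(155,190,200,235),G=(228,296,182,268)).items():
    w=W[v0:v1,u0:u1]; z=w[...,2]
    hi,lo=((36,24) if n!='G' else (19,6))
    zz=z[np.isfinite(z)]
    print(n,np.percentile(zz,[2,10,30,50,70,90,99]).round(1))
    m=(z>lo)&(z<hi) if n!='G' else (z>6)
    p=w[m][:,:2].astype(np.float32)
    print(n,m.sum(),p.mean(0),cv2.minAreaRect(p))
    if n=='A': q=w[z>65]; print('pin',len(q),q.mean(0),q.min(0),q.max(0))
    if n=='G': 
        q=w[(z>33)&(z<50)]; print('jaws',len(q)); 
        k=(((z>33)&(z<50)).astype(np.uint8)); nn,l,s,c=cv2.connectedComponentsWithStats(k)
        for i in range(1,nn):
            if s[i,4]>8: print(s[i,4],w[l==i].mean(0).round(1),w[l==i].min(0).round(1),w[l==i].max(0).round(1), c[i]+[u0,v0])
im=np.hstack([cv2.resize(a['image'][v0:v0+100,u0:u0+100],(400,400),interpolation=cv2.INTER_CUBIC) for u0,v0 in((215,178),(276,200))])
cv2.imwrite('pics/g0.png',cv2.cvtColor(cv2.convertScaleAbs(im,alpha=1.8),cv2.COLOR_RGB2BGR))
```

```text
A [-1.6  0.3  2.3  5.1 29.3 32.9 93.5]
A 483 [ 493.16058 -187.60132] ((493.0526123046875, -190.00326538085938), (57.0172233581543, 56.14813995361328), 75.61326599121094)
pin 96 [ 492.44331143 -188.08503247   89.30317502] [ 482.22414482 -201.00952056   67.00395032] [ 501.80548886 -178.9891234    96.50457039]
B [-0.5  0.8  2.7 10.6 29.2 31.2 33.4]
B 572 [556.8104  167.47672] ((556.9335327148438, 167.27676391601562), (55.31195068359375, 55.93181228637695), 0.9990130662918091)
G [-0.9  0.9  3.2 10.4 12.6 35.9 42.1]
G 3469 [542.55597  -38.806244] ((543.6282348632812, -39.42536163330078), (199.30921936035156, 156.454345703125), 0.8057659268379211)
jaws 673
145 [616.5 -50.5  35.9] [606.4 -74.2  33. ] [631.6 -25.7  39.7] [266.75862069 191.63448276]
294 [587.9 -46.1  39.6] [571.7 -81.   33.2] [603.6 -12.2  45.7] [264.83673469 203.86054422]
117 [517.6 -14.5  40. ] [503.3 -26.5  35.3] [530.4  -3.9  45. ] [250.66666667 234.64957265]
117 [511.3 -55.6  39.8] [496.8 -67.5  33.7] [524.  -44.7  44.8] [268.82905983 237.56410256]
```

View pics/g0.png

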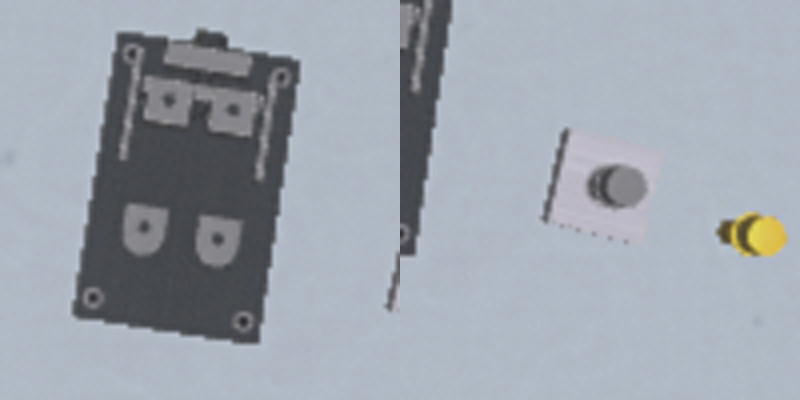

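```bash
cat >> h.py <<'E'
from scipy.spatial.transform import Rotation as Ro
def go(x,y,z,yawdeg):
    "needed turn (deg, tool) and shift (m, tool) from the measured pose to a straight-down pose"
    o=get_obs(); R=Ro.from_euler('xyz',o['tcp_rot']); T=Ro.from_euler('xyz',[np.pi,0,np.radians(yawdeg)])
    s=R.inv().apply(np.array([x,y,z])-o['tool_pos'])/1000
    print('turn',(R.inv()*T).as_rotvec(degrees=True).round(2),'shift',s.round(4),'pos',o['tool_pos'].round(1),'t',o['time'])
E
python3 - <<'E'
from h import *
import pickle
a,b=pickle.load(open('c0.pkl','rb'))
W=cloud(a)
q=W[225:265,308:345].reshape(-1,3);q=q[q[:,2]>86];print(len(q),q.mean(0),np.ptp(q,axis=0))
c=np.array([(118,33),(300,62),(260,342),(75,315)])/4+[215,178]-.4
P=[ray(a,u,v,12) for u,v in c];P=np.array(P);print(P.round(1),P.mean(0))
for i,j in((3,0),(2,1)):d=P[j]-P[i];print(np.linalg.norm(d),np.degrees(np.arctan2(d[1],d[0])))
for i,j in((3,2),(0,1)):d=P[j]-P[i];print(np.linalg.norm(d),np.degrees(np.arctan2(d[1],d[0]))+90)
go(492.5,-189,190,81.3)
E
```

```text
83 [ 492.55271714 -189.14349251   91.46276414] [19.32558041 21.92015676  8.77716346]
[[ 632.7    2.    12. ]
 [ 616.7 -105.2   12. ]
 [ 453.   -82.1   12. ]
 [ 468.    25.1   12. ]] [542.58863469 -40.04340591  12.        ]
166.362249522194 -7.96508310084714
165.29226947229517 -8.039388755424632
108.23130964843178 -7.954870288413716
108.450762913086 -8.520255786760217
turn [-7.000e-02 -5.000e-02 -5.776e+01] shift [ 0.376  -0.1546  0.0364] pos [ 209.6 -481.   226.1] t 0.1
```

```bash
python3 -m handwheel '[[[0,0,-58.3],[0.376,-0.155,0.036],1],[[0,0,-58.3],[0.376,-0.155,0.036],1],[[0,0,-58.3],[0.376,-0.155,0.036],1],[[0,0,-58.3],[0.376,-0.155,0.036],1],[[0,0,-58.3],[0.376,-0.155,0.036],1],[[0,0,-58.3],[0.376,-0.155,0.036],1],[[0,0,-58.3],[0.376,-0.155,0.036],1],[[0,0,-58.3],[0.376,-0.155,0.036],1],[[0,0,-58.3],[0.376,-0.155,0.036],1],[[0,0,-58.3],[0.376,-0.155,0.036],1],[[0,0,-58.3],[0.376,-0.155,0.036],1],[[0,0,-58.3],[0.376,-0.155,0.036],1]]'
python3 - <<'E'
from h import *
import pickle
w=capture('wrist');pickle.dump(w,open('w1.pkl','wb'));save(w,'w1.png')
W=cloud(w);z=W[...,2]
q=W[(z>86)&(z<97)];q=q[np.hypot(*(q[:,:2]-[492.5,-189]).T)<25];print('pin',len(q),q.mean(0),q.min(0),q.max(0))
T=np.linalg.inv(w['camera_from_world']);print(T.round(2));go(492.5,-189,62.5,81.8)
E
```

```text
time: 1.3
tool_pos: [491.6, -190.3, 190.8]
tcp_rot: [-3.141, 0.0, 1.426]
contact_force: [0.7, -1.0, 0.2]
grip_width: 91.8
finger_force: 0.0
pin 455 [ 493.00464153 -188.32341703   90.49074888] [ 482.24750005 -199.83329191   86.09963248] [ 503.51294469 -178.32399493   92.50225087]
[[ 9.9000e-01 -1.4000e-01 -4.0000e-02  5.0320e+02]
 [-1.4000e-01 -9.4000e-01 -3.0000e-01 -1.0738e+02]
 [ 0.0000e+00  3.1000e-01 -9.5000e-01  3.4767e+02]
 [ 0.0000e+00  0.0000e+00  0.0000e+00  1.0000e+00]]
turn [ 0.    0.02 -0.09] shift [0.0016 0.0006 0.1284] pos [ 491.7 -190.4  190.9] t 1.35
```

View pics/w1.png

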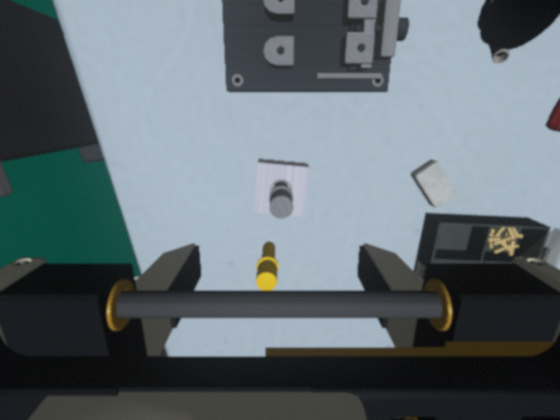

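The wrist view shows the pin head at (281,205) in its socket, with the gauge above it and the yellow decoy at (266,275), clear of the fingers.

```bash
python3 -m handwheel '[[[0,0,0],[0.002,0.001,0.04],1],[[0,0,0],[0.002,0.001,0.08],1],[[0,0,0],[0.002,0.001,0.11],1],[[0,0,0],[0.002,0.001,0.128],1],[[0,0,0],[0.002,0.001,0.128],1],[[0,0,0],[0.002,0.001,0.128],0.5],[[0,0,0],[0.002,0.001,0.128],0.35]]'
python3 - <<'E'
from h import *
w=capture('wrist');save(w,'w2.png')
W=cloud(w);z=W[...,2]
q=W[(z>80)&(z<97)];q=q[np.hypot(*(q[:,:2]-[492.5,-189]).T)<20];print('pin',len(q),q.mean(0),q.min(0),q.max(0))
go(493,-188.5,62.5,81.8)
E
```

```text
time: 2.05
tool_pos: [494.4, -188.2, 64.2]
tcp_rot: [3.139, 0.001, 1.428]
contact_force: [0.7, -0.2, -0.4]
grip_width: 80.6
finger_force: 0.0
pin 1047 [ 493.85521164 -183.10701905   88.68870909] [ 482.39298417 -191.08828873   80.02566381] [ 503.68619631 -177.89098401   92.393971  ]
turn [0.15 0.06 0.01] shift [-0.0007 -0.0014  0.0017] pos [ 494.5 -188.    64.2] t 2.1
```

View pics/w2.png

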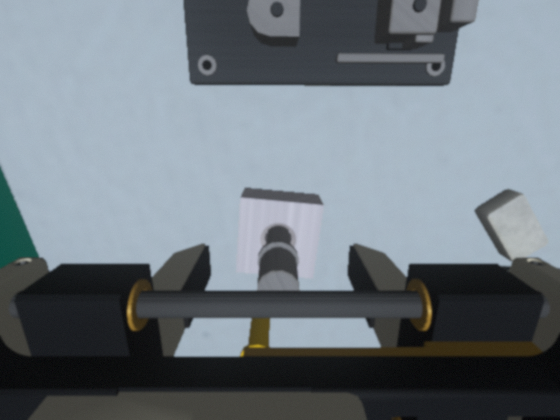

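The head is centred between the fingers, at about (278,265). Closing now.

```bash
python3 -m handwheel '[[[0,0,0],[-0.001,-0.001,0.001],0.3],[[0,0,0],[-0.001,-0.001,0.001],0.2],[[0,0,0],[-0.001,-0.001,0.001],0],[[0,0,0],[-0.001,-0.001,0.001],0],[[0,0,0],[-0.001,-0.001,0.001],0],[[0,0,0],[-0.001,-0.001,0.001],0],[[0,0,0],[-0.001,-0.001,0.001],0],[[0,0,0],[-0.001,-0.001,0.001],0],[[0,0,0],[-0.001,-0.001,0.001],0],[[0,0,0],[-0.001,-0.001,0.001],0],[[0,0,0],[-0.001,-0.001,0.001],0],[[0,0,0],[-0.001,-0.001,0.001],0]]'
```

```text
time: 3.3
tool_pos: [492.7, -188.1, 61.7]
tcp_rot: [3.142, 0.0, 1.428]
contact_force: [-0.4, 0.8, -0.7]
grip_width: 21.6
finger_force: 30.0
```

```bash
python3 -m handwheel '[[[0,0,0],[0,0,-0.02],0],[[0,0,0],[0,0,-0.05],0],[[0,0,0],[0,0,-0.08],0],[[0,0,0],[0.04,-0.01,-0.08],0],[[0,0,0],[0.08,-0.02,-0.08],0],[[0,0,0],[0.12,-0.03,-0.07],0],[[0,0,0],[0.145,-0.036,-0.06],0],[[0,0,0],[0.154,-0.038,-0.06],0],[[0,0,0],[0.154,-0.038,-0.06],0],[[0,0,0],[0.154,-0.038,-0.06],0]]'
python3 - <<'E'
from h import *
import pickle
w=capture('wrist');t=capture('top');pickle.dump((w,t),open('w3.pkl','wb'));save(w,'w3.png')
o=get_obs();print(o['tool_pos'],o['tcp_rot'],o['contact_force'],o['grip_width'])
W=cloud(w);z=W[...,2]
k=((z>34)&(z<46)).astype(np.uint8)
n,l,s,c=cv2.connectedComponentsWithStats(k)
for i in range(1,n):
    if s[i,4]>150:
        p=W[l==i]; print(s[i,4],c[i].round(),p.mean(0).round(1),[ (np.round(r,1)) for r in cv2.minAreaRect(p[:,:2].astype(np.float32))])
E
```

```text
time: 4.3
tool_pos: [477.5, -31.1, 122.1]
tcp_rot: [3.14, 0.001, 1.428]
contact_force: [-0.6, -0.7, -2.5]
grip_width: 21.4
finger_force: 30.0
[477.47522202 -31.50846121 122.05507228] [3.14051520e+00 4.48775888e-04 1.42703414e+00] [-0.5564353 -0.6322291 -1.8356751] 21.933298361713923
2150 [410. 209.] [587.  -42.6  38.3] [array([586.8, -44.9]), array([69.6, 26.9]), np.float64(82.0)]
899 [324. 187.] [517.  -12.6  38.9] [array([516.2, -13.2]), array([23.8, 27.7]), np.float64(82.7)]
759 [441. 210.] [614.4 -48.2  34.9] [array([614.4, -48.6]), array([49.6, 14.9]), np.float64(82.2)]
798 [321. 234.] [511.  -53.7  38.7] [array([509.9, -54.5]), array([24.2, 28. ]), np.float64(81.7)]
288 [554. 236.] [708.8 -83.6  39.5] [array([709.6, -84.2]), array([22. , 11.8]), np.float64(83.9)]
```

View pics/w3.png

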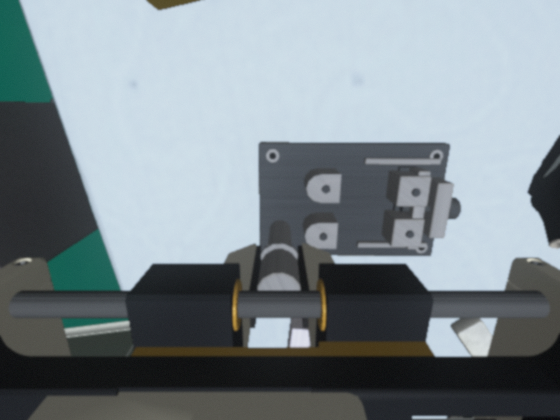

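The wrist view shows the pin shank at (280,240), and the go jaws at (324,187) and (321,234) to its right. Next I'll measure pin against gap in this one view.

Run:
```python
from h import *
import pickle
from scipy.optimize import least_squares
w,t=pickle.load(open('w3.pkl','rb'))
for nm,c in(('wrist',w),('top',t)):
    W=cloud(c)
    for nme,z0,z1,r in (('shankLo',72,92,8),('shankHi',92,115,8),('head',123,150,11)):
        q=W[(W[...,2]>z0)&(W[...,2]<z1)]; q=q[np.hypot(*(q[:,:2]-[477.5,-31.3]).T)<14]
        if len(q)<20: continue
        f=least_squares(lambda p:np.hypot(q[:,0]-p[0],q[:,1]-p[1])-r,[477,-33],loss='soft_l1',f_scale=.5)
        print(nm,nme,len(q),f.x,np.abs(f.fun).mean())
# jaw inner side faces / edges in gauge frame at jaw tops
W=cloud(w); z=W[...,2]; k=(z>36)&(z<44)
a=np.radians(-8.2);R=np.array([[np.cos(a),np.sin(a)],[-np.sin(a),np.cos(a)]])
G=(W[...,:2]-[513.05,-33.85])@R.T
m=k&(np.abs(G[...,0])<14)&(np.abs(G[...,1])<40)
h=np.histogram(G[...,1][m],bins=np.arange(-36,37,1));print(dict(zip(h[1][:-1],h[0])))
m=k&(np.abs(G[...,0]-75)<22)&(np.abs(G[...,1])<25)
h=np.histogram(G[...,0][m],bins=np.arange(53,97,1));print(dict(zip(h[1][:-1],h[0])))
```

```text
wrist shankLo 225 [477.09394918 -32.44644035] 0.16892727888986428
wrist shankHi 191 [476.95849856 -32.46157639] 0.18422947927046873
wrist head 1012 [476.61799108 -32.49695758] 0.369816767369236
{np.int64(-36): np.int64(0), np.int64(-35): np.int64(0), np.int64(-34): np.int64(3), np.int64(-33): np.int64(18), np.int64(-32): np.int64(22), np.int64(-31): np.int64(25), np.int64(-30): np.int64(28), np.int64(-29): np.int64(34), np.int64(-28): np.int64(28), np.int64(-27): np.int64(32), np.int64(-26): np.int64(29), np.int64(-25): np.int64(30), np.int64(-24): np.int64(36), np.int64(-23): np.int64(30), np.int64(-22): np.int64(33), np.int64(-21): np.int64(39), np.int64(-20): np.int64(37), np.int64(-19): np.int64(37), np.int64(-18): np.int64(37), np.int64(-17): np.int64(32), np.int64(-16): np.int64(33), np.int64(-15): np.int64(32), np.int64(-14): np.int64(30), np.int64(-13): np.int64(38), np.int64(-12): np.int64(32), np.int64(-11): np.int64(32), np.int64(-10): np.int64(33), np.int64(-9): np.int64(6), np.int64(-8): np.int64(0), np.int64(-7): np.int64(0), np.int64(-6): np.int64(0), np.int64(-5): np.
[... 1592 characters left out ...]
t64(55), np.int64(71): np.int64(53), np.int64(72): np.int64(62), np.int64(73): np.int64(65), np.int64(74): np.int64(59), np.int64(75): np.int64(46), np.int64(76): np.int64(62), np.int64(77): np.int64(48), np.int64(78): np.int64(48), np.int64(79): np.int64(43), np.int64(80): np.int64(65), np.int64(81): np.int64(58), np.int64(82): np.int64(60), np.int64(83): np.int64(50), np.int64(84): np.int64(67), np.int64(85): np.int64(57), np.int64(86): np.int64(44), np.int64(87): np.int64(15), np.int64(88): np.int64(1), np.int64(89): np.int64(0), np.int64(90): np.int64(0), np.int64(91): np.int64(0), np.int64(92): np.int64(0), np.int64(93): np.int64(0), np.int64(94): np.int64(0), np.int64(95): np.int64(0)}
```

```bash
python3 -m handwheel '[[[0,0,0],[0.0035,0,0.02],0],[[0,0,0],[0.0035,0,0.04],0],[[0,0,0],[0.0035,0,0.05],0],[[0,0,0],[0.0035,0,0.052],0],[[0,0,0],[0.0035,0,0.052],0],[[0,0,0],[0.0035,0,0.052],0]]'
cat > m.py <<'E'
from h import *
from scipy.optimize import least_squares
w=capture('wrist');o=get_obs();p0=o['tool_pos'];tz=p0[2]-53.7
print(p0.round(2),o['tcp_rot'].round(4),o['contact_force'].round(1),o['time'])
W=cloud(w);z=W[...,2]
a=np.radians(-8.2);R=np.array([[np.cos(a),np.sin(a)],[-np.sin(a),np.cos(a)]])
G=(W[...,:2]-[513.05,-33.85])@R.T
tp=R@(p0[:2]-[513.05,-33.85]);print('tcp in gauge-ish',tp.round(2))
for z0,z1,r in((tz+3,tz+24,8),(tz+24,tz+46,8)):
    q=G[(z>z0)&(z<z1)&(np.hypot(G[...,0]-tp[0],G[...,1]-tp[1])<13)]
    if len(q)<20: continue
    f=least_squares(lambda p:np.hypot(q[:,0]-p[0],q[:,1]-p[1])-r,tp,loss='soft_l1',f_scale=.5);print('shank',len(q),f.x.round(2))
k=(z>35)&(z<44)&(G[...,0]>-12)&(G[...,0]<14)
for s in(1,-1):
    y=s*G[...,1][k&(s*G[...,1]>0)&(s*G[...,1]<40)]
    if len(y): print('jaw',s,len(y),np.percentile(y,[1,3,50,97,99]).round(2))
q=G[k];print('x range',np.percentile(q[:,0],[1,99]))
b=(z>9)&(z<15)&(np.abs(G[...,0])<20)&(np.abs(G[...,1])<8);print('plate z',b.sum(),np.median(z[b]))
save(w,'m%d.png'%int(o['time']*100))
E
python3 m.py
```

```text
time: 5.0
tool_pos: [478.0, -27.2, 70.4]
tcp_rot: [3.14, 0.0, 1.428]
contact_force: [-0.5, -0.9, -2.2]
grip_width: 21.2
finger_force: 30.0
[478.01 -27.07  70.49] [3.1400e+00 2.0000e-04 1.4281e+00] [-0.4 -0.1 -1.6] 5.05
tcp in gauge-ish [-35.65   1.71]
shank 236 [-35.82   0.26]
shank 188 [-36.     0.25]
jaw 1 1303 [ 9.16 10.01 21.9  32.46 32.76]
jaw -1 204 [ 8.82  9.03 11.48 15.45 15.79]
x range [-11.447362    13.57516971]
plate z 567 10.804574552863329
```

```bash
python3 -m handwheel '[[[0,0,0],[0,0.006,0],0],[[0,0,0],[0,0.012,0],0],[[0,0,0],[0,0.018,0],0],[[0,0,0],[0,0.022,0],0],[[0,0,0],[0,0.026,0],0],[[0,0,0],[0,0.028,0],0],[[0,0,0],[0,0.028,0],0]]';python3 m.py
```

```text
time: 5.75
tool_pos: [505.3, -30.8, 69.6]
tcp_rot: [-3.142, 0.0, 1.428]
contact_force: [0.4, -0.0, -1.8]
grip_width: 21.3
finger_force: 30.0
[505.04 -30.75  69.62] [-3.1414  0.      1.4283] [-0.5 -0.1 -2. ] 5.8
tcp in gauge-ish [-8.37  1.92]
shank 239 [-6.45  3.19]
shank 193 [-8.46  0.57]
jaw 1 1397 [ 6.51  8.12 21.13 32.4  32.66]
x range [-11.74982722  13.6581083 ]
plate z 317 10.864279908437425
```

```bash
python3 -m handwheel '[[[0,0,0],[0,0.001,0],0],[[0,0,0],[0,0.002,0],0],[[0,0,0],[0,0.003,0],0],[[0,0,0],[0,0.004,0],0],[[0,0,0],[0,0.005,0],0],[[0,0,0],[0,0.006,0],0]]'
```

```text
time: 6.4
tool_pos: [511.0, -31.7, 69.7]
tcp_rot: [-3.141, 0.0, 1.428]
contact_force: [-0.0, -0.6, -2.5]
grip_width: 21.0
finger_force: 30.0
```

```bash
python3 -m handwheel '[[[0,0,0],[0,0.001,0],0],[[0,0,0],[0,0.002,0],0],[[0,0,0],[0,0.003,0],0],[[0,0,0],[0,0.004,0],0],[[0,0,0],[0,0.005,0],0],[[0,0,0],[0,0.006,0],0]]'
python3 - <<'E'
from h import *
o=get_obs();print(o['contact_force'],o['moment'],o['tool_pos'])
E
python3 -m handwheel '[[[0,0,0],[0,0.001,0],0],[[0,0,0],[0,0.002,0],0],[[0,0,0],[0,0.003,0],0],[[0,0,0],[0,0.004,0],0],[[0,0,0],[0,0.005,0],0],[[0,0,0],[0,0.006,0],0]]';python3 m.py
```

```text
time: 7.0
tool_pos: [517.0, -32.5, 69.7]
tcp_rot: [-3.142, 0.0, 1.428]
contact_force: [-1.0, -0.9, -1.7]
grip_width: 21.2
finger_force: 30.0
[-0.96026156 -0.91619657 -1.69583681] [-0.16716097  0.02181155  0.01682007] [517.04071464 -32.51395993  69.69866961]
time: 7.6
tool_pos: [523.0, -33.4, 69.7]
tcp_rot: [-3.142, 0.0, 1.428]
contact_force: [-0.6, -1.2, -0.8]
grip_width: 21.0
finger_force: 30.0
[523.16 -33.4   69.71] [3.1414e+00 1.0000e-04 1.4283e+00] [-0.  -0.6 -2.3] 7.65
tcp in gauge-ish [9.95 1.89]
shank 235 [8.22 3.67]
shank 188 [9.39 0.5 ]
jaw 1 1386 [ 5.95  7.65 21.11 32.47 32.68]
x range [-11.52035695  13.41842411]
plate z 365 10.8273173341166
```

```bash
python3 -m handwheel '[[[0,0,0],[-0.0003,0.002,0],0],[[0,0,0],[-0.0003,0.004,0],0],[[0,0,0],[-0.0003,0.006,0],0],[[0,0,0],[-0.0003,0.008,0],0],[[0,0,0],[-0.0003,0.010,0],0],[[0,0,0],[-0.0003,0.012,0],0],[[0,0,0],[-0.0003,0.015,0],0],[[0,0,0],[-0.0003,0.018,0],0],[[0,0,0],[-0.0003,0.021,0],0],[[0,0,0],[-0.0003,0.024,0],0],[[0,0,0],[-0.0003,0.027,0],0],[[0,0,0],[-0.0003,0.030,0],0]]'; python3 m.py
```

```text
time: 8.85
tool_pos: [552.8, -37.9, 69.7]
tcp_rot: [3.142, 0.0, 1.428]
contact_force: [0.5, 1.2, -1.3]
grip_width: 21.3
finger_force: 30.0
[553.33 -38.05  69.74] [3.1409e+00 1.0000e-04 1.4282e+00] [ 0.7 -1.  -2. ] 8.9
tcp in gauge-ish [40.47  1.59]
shank 231 [39.64  0.29]
shank 187 [39.53  0.28]
jaw 1 1334 [ 9.1   9.53 21.56 32.4  32.67]
jaw -1 172 [ 8.99  9.14 12.05 14.96 15.3 ]
x range [-11.59138355  13.89541371]
plate z 507 10.770201596261302
```

```bash
python3 -m handwheel '[[[0,0,0],[0,0.001,0],0],[[0,0,0],[0,0.002,0],0],[[0,0,0],[0,0.003,0],0],[[0,0,0],[0,0.004,0],0],[[0,0,0],[0,0.005,0],0],[[0,0,0],[0,0.006,0],0],[[0,0,0],[0,0.007,0],0],[[0,0,0],[0,0.008,0],0],[[0,0,0],[0,0.009,0],0],[[0,0,0],[0,0.010,0],0],[[0,0,0],[0,0.0105,0],0],[[0,0,0],[0,0.011,0],0]]'
```

```text
time: 10.1
tool_pos: [563.5, -39.4, 69.7]
tcp_rot: [3.142, 0.0, 1.428]
contact_force: [-0.3, -0.4, -1.8]
grip_width: 21.4
finger_force: 30.0
```

```bash
python3 -m handwheel '[[[0,0,0],[0,0.0005,0],0],[[0,0,0],[0,0.001,0],0],[[0,0,0],[0,0.001,0],0]]'; python3 m.py | head -4
```

```text
time: 10.4
tool_pos: [564.5, -39.6, 69.7]
tcp_rot: [3.141, 0.0, 1.428]
contact_force: [-0.2, -0.2, -1.7]
grip_width: 21.5
finger_force: 30.0
[564.46 -39.61  69.68] [-3.1416e+00  1.0000e-04  1.4283e+00] [ 0.1 -1.  -1.9] 10.45
tcp in gauge-ish [51.71  1.63]
shank 252 [51.64  0.33]
shank 188 [51.33  0.29]
```

Expected stop is about 3.5 mm on. Creeping in 0.5 mm steps.

```bash
python3 -m handwheel '[[[0,0,0],[0,0.0005,0],0],[[0,0,0],[0,0.001,0],0],[[0,0,0],[0,0.0015,0],0],[[0,0,0],[0,0.002,0],0]]'
```

```text
time: 10.85
tool_pos: [566.5, -39.9, 69.7]
tcp_rot: [3.141, 0.0, 1.428]
contact_force: [-0.1, 0.3, -2.2]
grip_width: 21.3
finger_force: 30.0
```

```bash
python3 -m handwheel '[[[0,0,0],[0,0.0005,0],0],[[0,0,0],[0,0.0005,0],0]]'
```

```text
time: 11.05
tool_pos: [567.0, -40.0, 69.7]
tcp_rot: [3.141, 0.0, 1.428]
contact_force: [-0.3, 0.3, -1.9]
grip_width: 21.3
finger_force: 30.0
```

```bash
python3 -m handwheel '[[[0,0,0],[0,0.0005,0],0],[[0,0,0],[0,0.0005,0],0]]'
```

```text
time: 11.25
tool_pos: [567.5, -40.0, 69.7]
tcp_rot: [3.141, 0.0, 1.428]
contact_force: [-0.3, 0.1, -1.5]
grip_width: 21.2
finger_force: 30.0
```

```bash
python3 -m handwheel '[[[0,0,0],[0,0.0005,0],0],[[0,0,0],[0,0.0005,0],0]]'
```

```text
time: 11.45
tool_pos: [568.0, -40.1, 69.7]
tcp_rot: [3.141, 0.0, 1.428]
contact_force: [0.4, 0.4, -1.8]
grip_width: 21.3
finger_force: 30.0
```

```bash
python3 -m handwheel '[[[0,0,0],[0,0.0003,0],0],[[0,0,0],[0,0.0003,0],0]]'
```

```text
time: 11.65
tool_pos: [568.2, -40.1, 69.7]
tcp_rot: [-3.141, 0.0, 1.428]
contact_force: [-0.3, 0.5, -2.0]
grip_width: 21.2
finger_force: 30.0
```

```bash
python3 -m handwheel '[[[0,0,0],[0,0.0003,0],0],[[0,0,0],[0,0.0003,0],0]]'
```

```text
time: 11.85
tool_pos: [568.3, -40.2, 69.6]
tcp_rot: [-3.141, 0.0, 1.428]
contact_force: [-0.0, 0.4, -2.3]
grip_width: 21.5
finger_force: 30.0
```

```bash
python3 -m handwheel '[[[0,0,0],[0,0.0003,0],0],[[0,0,0],[0,0.0003,0],0]]'
```

```text
time: 12.05
tool_pos: [568.5, -40.2, 69.6]
tcp_rot: [-3.141, 0.0, 1.428]
contact_force: [-1.8, -0.0, -1.9]
grip_width: 21.0
finger_force: 30.0
```

```bash
python3 -m handwheel '[[[0,0,0],[0,0.0003,0],0],[[0,0,0],[0,0.0003,0],0]]'; python3 m.py|head -4
```

```text
time: 12.25
tool_pos: [568.7, -40.2, 69.5]
tcp_rot: [-3.14, 0.0, 1.428]
contact_force: [-2.8, 0.9, -0.9]
grip_width: 21.3
finger_force: 30.0
[568.71 -40.2   69.58] [-3.1407e+00  1.0000e-04  1.4284e+00] [-2.8 -0.3 -1.9] 12.3
tcp in gauge-ish [56.    1.65]
shank 322 [56.48  0.46]
shank 189 [55.47  0.26]
```

```bash
python3 -m handwheel '[[[0,0,0],[0,0.0003,0],0],[[0,0,0],[0,0.0004,0],0],[[0,0,0],[0,0.0004,0],0]]'
```

```text
time: 12.6
tool_pos: [569.0, -40.3, 69.5]
tcp_rot: [-3.14, 0.0, 1.428]
contact_force: [-5.2, 0.4, 0.2]
grip_width: 21.4
finger_force: 30.0
```

Contact at about 5 N, so I hold it there.

```bash
python3 -m handwheel '[[[0,0,0],[0,0,0],0],[[0,0,0],[0,0,0],0],[[0,0,0],[0,0,0],0],[[0,0,0],[0,0,0],0],[[0,0,0],[0,0,0],0],[[0,0,0],[0,0,0],0]]'; python3 m.py|head -4
```

```text
time: 13.2
tool_pos: [569.1, -40.2, 69.5]
tcp_rot: [-3.141, 0.0, 1.428]
contact_force: [-5.2, 0.2, -0.7]
grip_width: 21.7
finger_force: 30.0
[569.06 -40.27  69.56] [-3.1406e+00  1.0000e-04  1.4283e+00] [-5.6  0.  -0.8] 13.25
tcp in gauge-ish [56.35  1.63]
shank 326 [57.    0.58]
shank 188 [55.67  0.23]
```

```bash
python3 -m handwheel '[[[0,0,0],[0,-0.001,0],0],[[0,0,0],[0,-0.004,0],0],[[0,0,0],[0,-0.004,-0.01],0],[[0,0,0],[0,-0.004,-0.03],0],[[0,0,0],[0,-0.004,-0.06],0],[[0,0,0],[0.03,-0.01,-0.07],0],[[0,0,0],[0.07,-0.018,-0.07],0],[[0,0,0],[0.115,-0.025,-0.07],0],[[0,0,0],[0.16,-0.034,-0.06],0],[[0,0,0],[0.195,-0.04,-0.05],0],[[0,0,0],[0.204,-0.042,-0.045],0],[[0,0,0],[0.204,-0.042,-0.045],0]]'
python3 -m handwheel '[[[0,0,0],[0,0,0],0],[[0,0,0],[0,0,0],0]]'
cat > b.py <<'E'
from h import *
from scipy.optimize import least_squares
w=capture('wrist');o=get_obs();p0=o['tool_pos'];tz=p0[2]-53.7
save(w,'b%d.png'%int(o['time']*100))
print(p0.round(2),o['contact_force'].round(1),o['time'])
W=cloud(w);z=W[...,2]
for z0,z1 in((tz+3,tz+22),(tz+24,tz+46)):
    q=W[(z>z0)&(z<z1)&(np.hypot(W[...,0]-p0[0],W[...,1]-p0[1])<13)]
    if len(q)<20: continue
    f=least_squares(lambda p:np.hypot(q[:,0]-p[0],q[:,1]-p[1])-8,p0[:2],loss='soft_l1',f_scale=.5);print('shank',len(q),f.x.round(2))
m=(z>24)&(z<36)&(np.hypot(W[...,0]-556.9,W[...,1]-167)<45)
p=W[m];print('block',len(p),np.median(p[:,2]),cv2.minAreaRect(p[:,:2].astype(np.float32)))
h=(z<22)&(np.hypot(W[...,0]-556.9,W[...,1]-167)<14); q=W[h]; print('hole pts',len(q), q.min(0),q.max(0)) if len(q) else 0
# hole rim: dark pixels inside block on the plane z=30
E
python3 b.py; ls -t pics|head -1
```

```text
time: 14.45
tool_pos: [556.9, 169.0, 114.8]
tcp_rot: [3.141, -0.0, 1.431]
contact_force: [-0.0, -0.6, -2.1]
grip_width: 21.3
finger_force: 30.0
time: 14.65
tool_pos: [557.7, 166.2, 115.4]
tcp_rot: [3.14, -0.0, 1.427]
contact_force: [0.5, -0.7, -1.8]
grip_width: 20.9
finger_force: 30.0
[557.63 166.16 115.38] [ 0.   0.1 -1.6] 14.7
shank 209 [557.27 164.86]
shank 189 [557.1  164.87]
block 3394 28.69761895615912 ((556.5572509765625, 168.43849182128906), (56.22770309448242, 56.72176742553711), 0.9354243874549866)
hole pts 326 [547.15695231 158.57374323   4.9512095 ] [565.69038365 171.93963266  21.89931029]
b1470.png
```

View pics/b1470.png

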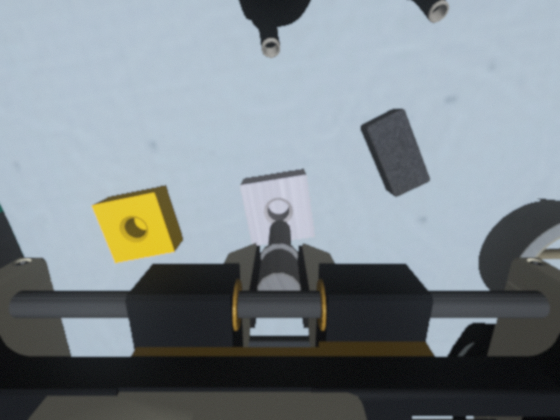

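The white socket's hole is at (278,210), with the shank just short of it at (281,235). The yellow look-alike is at the left. Correcting and lowering part-way.

```bash
python3 -m handwheel '[[[0,0,0],[0.0034,-0.0013,0],0],[[0,0,0],[0.0034,-0.0013,0.012],0],[[0,0,0],[0.0034,-0.0013,0.022],0],[[0,0,0],[0.0034,-0.0013,0.0255],0],[[0,0,0],[0.0034,-0.0013,0.0255],0],[[0,0,0],[0.0034,-0.0013,0.0255],0]]'; python3 b.py
```

```text
time: 15.3
tool_pos: [556.1, 171.1, 89.0]
tcp_rot: [-3.141, 0.0, 1.428]
contact_force: [-0.1, 0.1, -1.4]
grip_width: 21.4
finger_force: 30.0
[556.29 171.19  89.3 ] [-1.  -0.1 -1.7] 15.35
shank 212 [555.64 169.85]
shank 190 [555.53 169.86]
block 3335 28.738337549816492 ((556.5780639648438, 171.51870727539062), (56.226646423339844, 50.581851959228516), 1.0321741104125977)
hole pts 126 [547.23164732 161.29675021   5.38940783] [565.77972862 171.26206329  21.63715874]
```

```bash
python3 -m handwheel '[[[0,0,0],[-0.0011,0.0011,0],0],[[0,0,0],[-0.0011,0.0011,0],0],[[0,0,0],[-0.0011,0.0011,0],0]]'; python3 b.py
```

```text
time: 15.65
tool_pos: [557.2, 169.9, 89.4]
tcp_rot: [3.141, -0.0, 1.428]
contact_force: [0.2, 0.2, -2.2]
grip_width: 21.5
finger_force: 30.0
[557.12 169.86  89.37] [-1.1 -1.3 -1.5] 15.7
shank 208 [556.74 168.55]
shank 187 [556.56 168.55]
block 3406 28.720439083173673 ((556.5987548828125, 171.031982421875), (56.200416564941406, 51.34492874145508), 1.0877659320831299)
hole pts 148 [547.2674399  161.76190551   5.27919119] [565.51322416 171.08716298  21.50035432]
```

```bash
python3 -m handwheel '[[[0,0,0],[0,0,0.002],0],[[0,0,0],[0,0,0.004],0],[[0,0,0],[0,0,0.006],0],[[0,0,0],[0,0,0.008],0],[[0,0,0],[0,0,0.008],0]]'
```

```text
time: 16.2
tool_pos: [556.8, 169.9, 80.8]
tcp_rot: [-3.141, 0.0, 1.428]
contact_force: [0.0, -0.5, -2.4]
grip_width: 21.5
finger_force: 30.0
```

```bash
python3 -m handwheel '[[[0,0,0],[0,0,0.002],0],[[0,0,0],[0,0,0.004],0],[[0,0,0],[0,0,0.006],0],[[0,0,0],[0,0,0.008],0],[[0,0,0],[0,0,0.010],0],[[0,0,0],[0,0,0.012],0],[[0,0,0],[0,0,0.014],0],[[0,0,0],[0,0,0.016],0],[[0,0,0],[0,0,0.016],0]]'
```

```text
time: 17.1
tool_pos: [556.8, 169.8, 64.8]
tcp_rot: [-3.141, 0.0, 1.428]
contact_force: [0.3, -1.1, -2.5]
grip_width: 21.3
finger_force: 30.0
```

Tip is about 3 mm above the floor, with no side force. Feeling for the floor.

```bash
python3 -m handwheel '[[[0,0,0],[0,0,0.001],0],[[0,0,0],[0,0,0.002],0],[[0,0,0],[0,0,0.0025],0],[[0,0,0],[0,0,0.0025],0]]'
```

```text
time: 17.5
tool_pos: [557.0, 169.9, 62.6]
tcp_rot: [-3.142, 0.0, 1.428]
contact_force: [0.4, -0.0, -3.1]
grip_width: 21.6
finger_force: 30.0
```

```bash
python3 -m handwheel '[[[0,0,0],[0,0,0.0005],0],[[0,0,0],[0,0,0.001],0],[[0,0,0],[0,0,0.001],0]]'
```

```text
time: 17.8
tool_pos: [557.1, 169.9, 61.7]
tcp_rot: [3.141, 0.0, 1.428]
contact_force: [-0.7, 0.5, -1.1]
grip_width: 21.6
finger_force: 30.0
```

```bash
python3 -m handwheel '[[[0,0,0],[0,0,0.0003],0],[[0,0,0],[0,0,0.0005],0],[[0,0,0],[0,0,0.0005],0]]'
```

```text
time: 18.1
tool_pos: [557.2, 169.9, 61.6]
tcp_rot: [3.141, -0.0, 1.428]
contact_force: [-0.8, 0.4, 4.8]
grip_width: 21.1
finger_force: 30.0
```

Floor felt. I release, then rise.

```bash
python3 -m handwheel '[[[0,0,0],[0,0,-0.0005],0],[[0,0,0],[0,0,-0.0005],0.4],[[0,0,0],[0,0,-0.0005],0.6],[[0,0,0],[0,0,-0.0005],0.6],[[0,0,0],[0,0,-0.0005],0.6],[[0,0,0],[0,0,-0.0005],0.6],[[0,0,0],[0,0,-0.0005],0.6]]'
python3 -m handwheel '[[[0,0,0],[0,0,-0.01],0.6],[[0,0,0],[0,0,-0.03],0.6],[[0,0,0],[0,0,-0.06],0.6],[[0,0,0],[0,0,-0.1],0.6],[[0,0,0],[0,0,-0.12],0.6],[[0,0,0],[0,0,-0.12],0.6],[[0,0,0],[0,0,-0.12],0.6]]'
python3 - <<'E'
from h import *
w=capture('wrist');save(w,'end.png');W=cloud(w);z=W[...,2]
q=W[(z>60)&(z<100)&(np.hypot(W[...,0]-556.8,W[...,1]-168.5)<25)];print(len(q),q.mean(0),q.min(0),q.max(0),np.percentile(q[:,2],90))
E
```

```text
time: 18.8
tool_pos: [557.0, 169.9, 61.7]
tcp_rot: [3.142, 0.0, 1.428]
contact_force: [-0.6, 0.8, 0.4]
grip_width: 55.1
finger_force: 0.0
time: 19.5
tool_pos: [556.9, 169.9, 182.1]
tcp_rot: [3.141, -0.0, 1.428]
contact_force: [-0.5, -0.6, -0.5]
grip_width: 54.8
finger_force: 0.0
658 [557.31930041 171.75641593  85.46304935] [544.70301107 157.79757519  60.01300107] [568.7638189  180.79389835  92.71735105] 91.38324294103458
```

View pics/end.png

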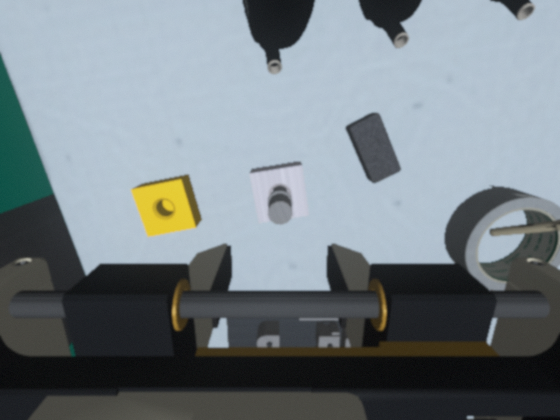

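The pin stands upright in the white socket at (280,205), its top at 92 mm as expected when fully home, and the robot is clear of it. Handing in.

```bash
python3 -c "
from plant import close_job
print(close_job())"
```

```text
the job is handed in; nothing more can be done
None
```

The pin went through the go gap, was pressed against the no-go stop at about 5 N for roughly 0.7 s, and now stands upright and fully home in the empty socket, released; I handed the job in at about 20 s, and no verdict came back.

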